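Raise the sanding-hood window to the marker and start the extraction

ROBOT

A 6-joint arm with a two-finger parallel gripper is mounted at the origin on the work surface. World frame = base frame: x ahead of the robot, y to its left, z up, the work surface at z = 0. Lengths are in m, angles in rad, forces in N, time in s.
With the tool pointing down it reaches from about 0.325 to 0.75 m from the base axis. Payload 7.6 kg.
Tool frame: the origin (TCP) lies midway between the tips of the shut fingers; the grasp point (between the pads) lies 19 mm behind it; z points along the fingers, y is the line along which they close (so a half turn about z gives the same grasp; the last joint's range is limited). The gripper opens to 85 mm and grips with 20 to 120 N. Pads are 22 mm wide; open, the fingers measure 114 mm over their backs; the gripper's body (76 mm by 85 mm) begins 54 mm behind the grasp point. The pads swing forward as they close: fully open they stand 13 mm farther back than shut.
Start: joints at [-1.186, 0.052, 1.401, -0, 1.689, -0.07], TCP at [0.231, -0.472, 0.207] pointing down, gripper open.
Joint ranges: [-2.9, 2.9], [-0.91, 2.17], [0.12, 2.37], [-1.06, 4.2], [0.26, 2.73], [-2.93, 2.93]. Speed limits (rad/s): [2.57, 2.57, 3.01, 3.14, 3.14, 3.14].

INTERFACE

Orientations are given as a rotation vector (axis times angle).
In Python, from plant import * gives the robot as it stands. The module is installed in compiled form; this text tells all that it offers.
- The arm moves only by the shell command python3 -m jog 'ROWS'. ROWS is JSON, one flat list of numbers, 5 for each row, row after row: the finger opening in mm, from 0 to 85.4, then the shift along the world's x, y, z in mm, then the turn about the world's z in rad. In form: [gripper, dx, dy, dz, spin, gripper, dx, dy, dz, spin, ...]. A call has 1 to 8 rows; each row is the pose to reach, as a shift and turn from the pose commanded when the call began; what a row does not reach only later rows make up. A row lasts 1/8 s, in which the tool goes at most 62.5 mm and 10.7 degrees, less where a joint would pass 70% of its speed; a pose out of reach is approached as far as the arm can. A call with a gripper value outside its range is refused whole. The fingers move at their own pace and stop on an object; the grip force is fixed at half the most. Time passes only in rows, so rows that repeat a pose let the fingers close. It gives the time, the measured TCP pose, the force, the opening and the grip force at its end, in the units of the state.
- state(): the state, without advancing time (a new reading comes with each control period).
- get_image(name): name is "scene" or "top" or "wrist"; returns the picture (384x512x3 uint8, red, green, blue); there is no depth.
- camera_params(name): a dict with "fx", "fy", "cx", "cy" (pixels), "world_to_cam" (4x4, takes a point from world to camera coordinates); the wrist camera has in their place "tool_from_camera" (4x4, takes a point from camera to tool coordinates, whose origin is the TCP and whose axes are the flange's). Camera axes: x right, y up, looking along -z (the intrinsics and any distortion apply to the point x, -y, -z); pixel columns grow to the right and rows downward; lengths in m; the calibration is good to about 2 mm. A picture is of the moment at which its call begins: read the wrist's pose just before it. camera_params takes no time and is no camera call.
- job_done(): hands the job in; it is judged then, once.
The state is a dict: "time": time; "joint_positions": joint angles; "joint_vel": joint speeds; "joint_torque": joint torques, N m; "tcp_pos": TCP position; "eef_rot": TCP orientation; "force": force on the tool from outside, world axes, zero at the start; "ft_torque": the same for the moment, N m; "opening": finger opening in m; "grip_force": force on a finger pad.
Only numpy, scipy, OpenCV 4.12 (cv2) and the standard library are available. Lean on these libraries where they do the work, as an engineer would, in place of code of your own. Each camera call takes 0.05 s, during which the arm holds its last target. There are 200 camera calls.

TASK

With the fingertips, push the sanding hood's sloping window up from beneath its orange lip until the lip is level with the yellow marker on the rail, and leave it standing there; then press the green start button fully down, let it go and end clear of everything. Do not pinch the lip between the fingers, do not shift the marker, and leave all the loose things where they are.

Things in the scene. Friction and masses are not known exactly. Their poses are not given: they have to be found in the camera images.
- hood: Plywood sanding hood fixed on the bench, base board 420 x 420 x 20 mm, 390 mm tall. Origin: centre of its underside; its -x side faces the robot. Its front leans back at 45 degrees: a clear window slides on two blue rails (186 mm either side of the middle in y); the upper half of the slope is a fixed clear pane. Rear and part of the top are open.
- lip (a point): Middle of the orange lip, a ledge at the sliding window's lower edge. Axes: z up the slope as the window slides, y level along the lip, x square into the window (-x: out, to the robot and up). Lip 280 mm long (y), 14 mm thick (z, +-7), reaching 25 mm from here in -x, 14 mm in +x. A black rubber strip lies on its top. Rail faces: 8 mm in +x. Below it is an open gap of 45 mm or more along the slope to the blue sill.
- sash (a joint): Travel of the window up its slope in m: 0 fully down, 0.19 at its upper stop; starts between 0 and 0.035. Counterweighted, it stays where it is left; about 2 to 5 N along the slope moves it. The fixed pane begins 27 mm above the lip's strip when at the upper stop.
- mark (a point): Middle of the yellow marker clip on the blue rail at the hood's +y side (left as the robot sees it): a block 18 x 36 x 20 mm (x, y, z), with a small nib pointing towards the lip's end. Same axes as lip, 187 mm in +y of it. The lip is level with it when the two points agree along z (up the slope); that takes 48 to 158 mm of travel.
- start_top (a point): Centre of the top of the green start button, 32 mm across, pressed straight down. It sits in a black collar on a grey box 80 x 80 x 50 mm fixed to the bench beside the hood, left or right; the top is about 72 mm above the bench.
- start (a joint): How far the green button is pressed, in m: 0 out, 0.006 fully down. A spring pushes it back; fully down takes 5 N.
- glue: Bystander: yellow glue bottle with orange cap, 56 mm across, 160 mm tall. Origin at the centre of its underside.
- sanding_block: Bystander: cork sanding block, 90 x 60 x 30 mm, on the bench in front of the hood. Origin at the centre of its underside.
- tin: Bystander: round tin with blue label, 68 mm across, 60 mm tall, on the bench in front of the hood. Origin at the centre of its underside.
- workpiece: Bystander: stepped wooden piece 120 x 160 x 74 mm, standing inside the hood. Origin at the centre of its underside.
- cup: Bystander: black travel cup with red lid, 80 mm across, 144 mm tall. Origin at the centre of its underside.
- water: Bystander: clear water bottle, 66 mm across, 200 mm tall. Origin at the centre of its underside.
- screwdriver: Bystander: screwdriver with red handle, lying on the bench.

How it is judged:
On the way, in this order (a step that is already met when the one before it is completed fails the run):
1. the window has been pushed up and stands with its lip level with the marker (z of lip in the frame of mark between -0.01 and 0.01 m and velocity of joint sash between -0.01 and 0.01 m/s), for 0.2 s.
2. the start button is pressed fully down (value of joint start above 0.0048 m), for 0.02 s.
At the end, for the whole second after the job is handed in: The lip's middle stands within 10 mm (along the slope) of the marker's middle, the window is at rest, and the start button, pressed after that, has come back out (all of step 1 and value of joint start below 0.0012 m); the robot touches nothing.
It fails at once if the lip is pinched: fingers press on the strip on its top and on its rest at once (contact force between the fingers and sash_c6 above 2 N and contact force between the fingers and sash_c5 above 2 N).
It fails at once if the marker is shifted by more than 8 mm (distance of mark from where it was at the start of the episode above 0.008 m).
It fails at once if a loose thing is moved, lifted or knocked over (more than 20 mm) (distance of any of glue, sanding_block, tin, workpiece, cup, water, screwdriver from where it was at the start of the episode above 0.02 m).
It also fails if it takes over 48 s, if anything falls off the work surface, if the arm or the gripper's body presses on something with over 40 N, if the wrist force passes 120 N, or if a joint passes its speed limit or range.

## Working session

There is one attempt and no reset: what is moved stays moved. The work goes in short steps, Python scripts to look and compute and a shell command to move; the robot and the scene stay as the last step left them, time stands still between calls to the robot, and variables do not carry over. Pictures are saved under pics/ and viewed, at most 10 in all, crops included, and the job is handed in when it is done.

```bash
mkdir -p pics; python3 - <<'E'
from plant import *
import cv2,numpy as np
for n in ("scene","top"):
    p=camera_params(n); print(n,p)
    cv2.imwrite(f"pics/{n}.png",get_image(n)[:,:,::-1])
s=state();print(s["time"],s["tcp_pos"],s["eef_rot"],s["opening"],s["force"])
E
```

```text
scene {'fx': 448.0597258106161, 'fy': 448.0597258106161, 'cx': 252.6792557208055, 'cy': 186.3622293044207, 'world_to_cam': array([[ 0.35241826,  0.93570323, -0.01615062, -0.15259869],
       [-0.6696214 ,  0.26418356,  0.69412839,  0.3009394 ],
       [ 0.65376491, -0.23380872,  0.71967002, -1.76616613],
       [ 0.        ,  0.        ,  0.        ,  1.        ]])}
top {'fx': 460.45017400346933, 'fy': 460.45017400346933, 'cx': 250.66549221628856, 'cy': 189.96876109666098, 'world_to_cam': array([[-0.0235192 , -0.99959337, -0.01612288, -0.01638324],
       [ 0.99425907, -0.02507149,  0.10402075, -0.53659808],
       [-0.10438268, -0.01358383,  0.99444444, -1.60286526],
       [ 0.        ,  0.        ,  0.        ,  1.        ]])}
0.1 [ 0.23053667 -0.47133524  0.20595718] [-3.05935722e+00 -7.07903915e-01  3.29064766e-04] 0.08551272554804426 [ 0.36905131 -0.33528995  0.46885478]
```

View pics/scene.png

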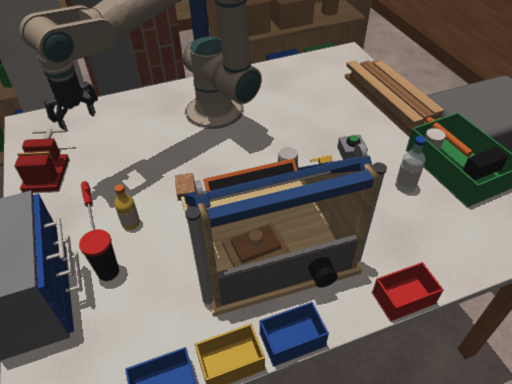

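View pics/top.png

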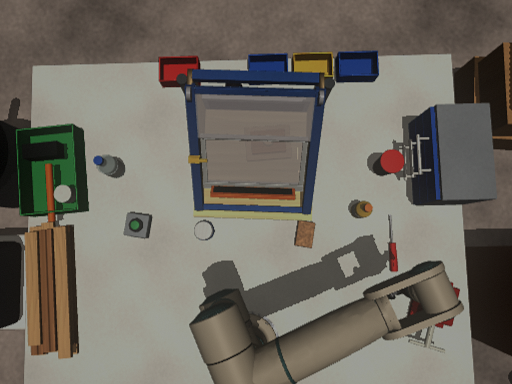

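The scene view is from behind the hood. The top view shows the orange lip near (253,192), the yellow marker near (197,160), and the green button near (136,225), left of the hood. The tin is at (204,230) and the cork block at (305,233). Next I zoom in.

```bash
python3 - <<'E'
import cv2,numpy as np
t=cv2.imread("pics/top.png");s=cv2.imread("pics/scene.png")
a=cv2.resize(t[140:250,110:330],None,fx=3.6,fy=3.6,interpolation=cv2.INTER_CUBIC)
cv2.imwrite("pics/topz.png",a)
a=cv2.resize(s[130:240,170:390],None,fx=3.6,fy=3.6,interpolation=cv2.INTER_CUBIC)
cv2.imwrite("pics/scz.png",a)
E
```

```text
(no output)
```

View pics/topz.png

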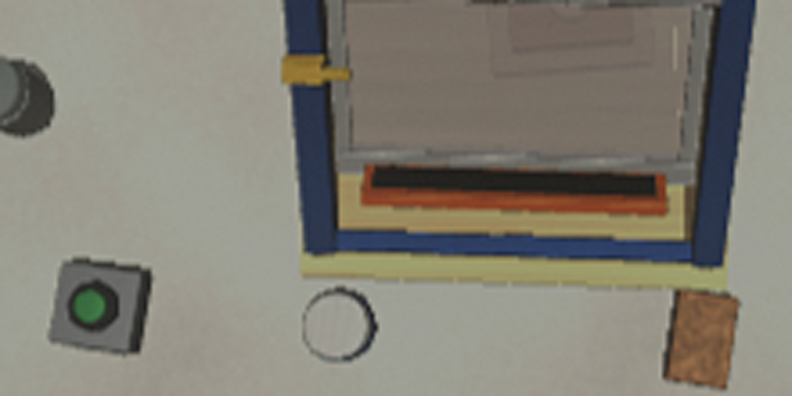

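View pics/scz.png

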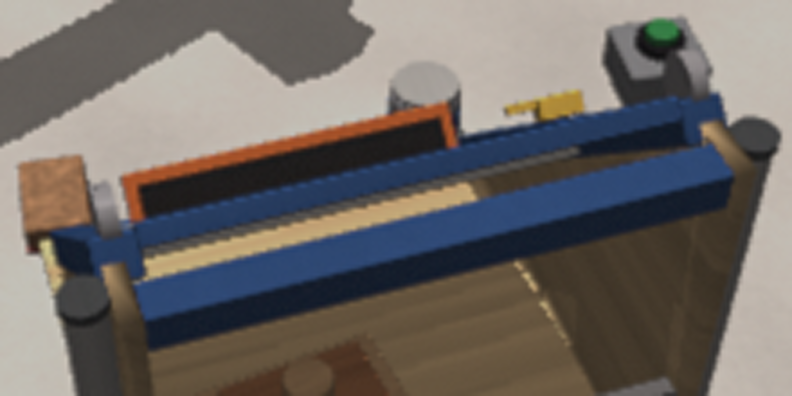

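The top zoom shows the lip's lower edge running (362,206) to (666,213), the marker block (283..322, 56..84) and the button top at (93,305). In the scene zoom the lip's outer top edge runs (125,178) to (447,104), with the marker block at (540..583, 92..120). Now I triangulate these.

```bash
cat > h.py <<'E'
import numpy as np, cv2
from plant import camera_params
def ray(n,uv):
    p=camera_params(n);M=p["world_to_cam"];R=M[:3,:3]
    d=np.array([(uv[0]-p["cx"])/p["fx"],-(uv[1]-p["cy"])/p["fy"],-1.])
    d=R.T@d; return -R.T@M[:3,3],d/np.linalg.norm(d)
def onz(n,uv,z):
    o,d=ray(n,uv); return o+d*(z-o[2])/d[2]
def onplane(n,uv,p0,nrm):
    o,d=ray(n,uv); return o+d*((p0-o)@nrm)/(d@nrm)
def tri(obs): # (cam,uv,offset)
    A=np.zeros((3,3));b=np.zeros(3)
    for n,uv,off in obs:
        o,d=ray(n,uv);P=np.eye(3)-np.outer(d,d);A+=P;b+=P@(o-off)
    C=np.linalg.solve(A,b)
    res=[np.linalg.norm(np.cross(ray(n,uv)[1],C+off-ray(n,uv)[0])) for n,uv,off in obs]
    return C,np.array(res)
def axes(yaw):
    c,s=np.cos(yaw),np.sin(yaw);Z=np.array([[c,-s,0],[s,c,0],[0,0,1]])
    q=.5**.5
    return Z@np.array([[q,0,q],[0,1,0],[-q,0,q]])  # columns x(into window),y,z(up slope)
E
python3 - <<'E'
from h import *
T=lambda u,v:(110+u/3.6-.4,140+v/3.6-.4)
S=lambda u,v:(170+u/3.6-.4,130+v/3.6-.4)
l=onz("top",T(362,206),.12);r=onz("top",T(666,213),.12)
e=l-r;yaw=np.arctan2(-e[0],e[1]);print("len",np.linalg.norm(e),"yaw",yaw)
l2=onz("top",T(302,277),.02);r2=onz("top",T(724,290),.02);e=l2-r2;yb=np.arctan2(-e[0],e[1]);print("base",np.linalg.norm(e),yb,(l2+r2)/2)
yaw=yb
A=axes(yaw);o=lambda x,y,z:A@np.array([x,y,z])/1e3
C,res=tri([("top",T(362,206),o(-25,140,-7)),("top",T(666,213),o(-25,-140,-7)),
 ("scene",S(447,104),o(-25,140,7)),("scene",S(125,178),o(-25,-140,7))])
print("lip",C,res*1e3)
M,res=tri([("top",T(303,70),o(0,0,0)),("scene",S(562,106),o(0,0,0))])
print("mark tri",M,res*1e3,A.T@(M-C))
m=onplane("top",T(303,70),C,A[:,0]);print("mark plane",m,A.T@(m-C))
g=cv2.imread
B,res=tri([("top",T(92,305),o(0,0,0)),("scene",S(661,31),o(0,0,0))]);print("button",B,res*1e3,onz("top",T(92,305),.072))
hoodC=(l2+r2)/2+axes(yb)[:,:]@np.array([0,0,0])
print("tin",onz("top",T(338,323),.06),"block",onz("top",T(702,338),.03))
E
```

```text
len 0.28165790335985386 yaw -0.04803892295576267
base 0.414705375064184 -0.0549755034532374 [ 0.43589556 -0.03153315  0.02      ]
lip [ 0.52119289 -0.03603208  0.12299476] [1.77520489 1.0863663  1.05553349 2.8473892 ]
mark tri [0.61970695 0.14716812 0.21674438] [2.01160962 2.01160962] [-0.00385432  0.18833655  0.12872766]
mark plane [0.61982412 0.14601127 0.2114741 ] [-2.17281356e-16  1.87187889e-01  1.25128675e-01]
button [0.4231694  0.37020062 0.06987648] [0.53097981 0.53097981] [0.42287823 0.36912939 0.072     ]
tin [0.40043891 0.13587071 0.06      ] block [ 0.37814049 -0.21438598  0.03      ]
```

```bash
python3 -m jog '[0,0,0,40,0, 0,210,438,40,-0.505, 0,210,438,40,-0.505, 0,210,438,40,-0.505, 0,210,438,40,-0.505, 0,210,438,40,-0.505, 0,210,438,40,-0.505, 0,210,438,40,-0.505]' && python3 -m jog '[0,0,0,0,0,0,0,0,0,0,0,0,0,0,0]'
```

```text
time: 1.1
tcp_pos: [0.4175, -0.0808, 0.2466]
eef_rot: [3.14, -0.079, 0.0]
force: [1.5, 0.4, -0.2]
opening: -0.0001
grip_force: 0.0
time: 1.48
tcp_pos: [0.4167, -0.0841, 0.2466]
eef_rot: [3.14, -0.083, -0.0]
force: [-0.5, 0.3, -0.6]
opening: 0.0002
grip_force: 0.0
```

```bash
python3 -m jog '[0,23,51,-60,0, 0,23,51,-100,0, 0,23,51,-128,0, 0,23,51,-128,0, 0,23,51,-128,0]'; python3 - <<'E'
from plant import *
import cv2
print(state()["tcp_pos"])
cv2.imwrite("pics/w1.png",get_image("wrist")[:,:,::-1])
E
```

```text
time: 2.1
tcp_pos: [0.4409, -0.0329, 0.1205]
eef_rot: [3.14, -0.082, 0.004]
force: [-0.7, -0.1, -0.4]
opening: 0.0002
grip_force: 0.0
[ 0.44086225 -0.03285701  0.12046779]
```

View pics/w1.png

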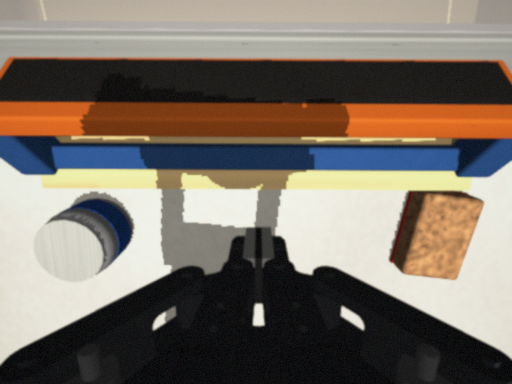

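The fingertips at (258,230) point at the middle of the lip, whose lower edge at row 135 is square to them. Next I move in to contact.

```bash
python3 -m jog '[0,20,-1,-3,0, 0,36,-2,-3,0, 0,42,-2,-3,0, 0,46,-2,-3,0, 0,48,-2,-3,0, 0,48,-2,-3,0]'
```

```text
time: 2.9
tcp_pos: [0.488, -0.0338, 0.1159]
eef_rot: [3.141, -0.079, 0.0]
force: [1.0, 0.8, 0.2]
opening: 0.0001
grip_force: 0.0
```

```bash
python3 -m jog '[0,7,0,3,0, 0,14,-1,9,0, 0,21,-1,16,0, 0,28,-1,23,0, 0,35,-2,30,0, 0,42,-2,37,0, 0,49,-3,44,0, 0,49,-3,44,0]'; python3 - <<'E'
from plant import *
import cv2
print(state()["force"])
cv2.imwrite("pics/top2.png",get_image("top")[:,:,::-1]);cv2.imwrite("pics/w2.png",get_image("wrist")[:,:,::-1])
cv2.imwrite("pics/scene2.png",get_image("scene")[:,:,::-1])
t=cv2.resize(cv2.imread("pics/top2.png")[140:250,170:330],None,fx=2.4,fy=2.4);w=cv2.resize(cv2.imread("pics/w2.png"),(384,264))
cv2.imwrite("pics/c2.png",cv2.hconcat([t,w]))
E
```

```text
time: 3.9
tcp_pos: [0.5372, -0.0363, 0.1614]
eef_rot: [-3.14, 0.078, 0.0]
force: [-6.0, 2.2, 7.4]
opening: -0.0
grip_force: 5.2
[-5.97042012  2.15131459  7.40674577]
```

View pics/c2.png

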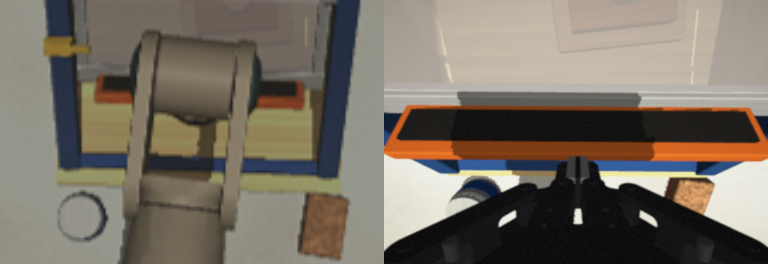

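```bash
cat > m.py <<'E'
from h import *
A=axes(-.053);C=np.array([.5212,-.0360,.1230]);off=A@np.array([-25,0,-7])/1e3
def lip(f):
    im=cv2.imread(f);h=cv2.cvtColor(im,cv2.COLOR_BGR2HSV)
    m=cv2.inRange(h,(2,150,80),(14,255,255));m[:130]=0;m[225:]=0;m[:,:195]=0;m[:,315:]=0
    us=np.where(m.any(0))[0];out=[]
    for u in us:
        if min(u-us[0],us[-1]-u)>12 or min(u-us[0],us[-1]-u)<2: continue
        v=np.where(m[:,u])[0].max()
        # sub-pixel edge: saturation step
        s=im[v-1:v+4,u].astype(float);r=s[:,2]-s[:,0]*1.0
        p=onplane("top",(u,v+.5),C+off,A[:,0]);out.append(A.T@(p-C-off))
    out=np.array(out);print(f,us[0],us[-1],len(out),"slope rel mm",np.median(out[:,2])*1e3,out[:,2].mean()*1e3,"y ends",out[:,1].min(),out[:,1].max())
def mark(f):
    im=cv2.imread(f);h=cv2.cvtColor(im,cv2.COLOR_BGR2HSV)
    m=cv2.inRange(h,(17,150,90),(32,255,255));m[:100]=0;m[190:]=0;m[:,:180]=0;m[:,200:]=0
    v,u=np.where(m);p=onplane("top",(u.mean(),v.mean()),C,A[:,0]);print("mark",len(u),u.min(),u.max(),v.min(),v.max(),A.T@(p-C))
E
python3 - <<'E'
from m import *
lip("pics/top.png");lip("pics/top2.png");mark("pics/top.png");mark("pics/top2.png")
E
```

```text
pics/top.png 210 294 22 slope rel mm 0.9565373112420834 0.14413323894699936 y ends -0.1319247829352179 0.13233494278740185
pics/top2.png 209 296 22 slope rel mm 60.14096917584564 60.14086921921147 y ends -0.13417614829504948 0.13300566824145066
mark 75 189 199 156 162 [2.93562322e-17 1.86614345e-01 1.25595665e-01]
mark 76 189 199 156 162 [-8.40215802e-17  1.86392120e-01  1.25706671e-01]
```

```bash
python3 -m jog '[0,7,0,7,0, 0,14,-1,14,0, 0,21,-1,21,0, 0,28,-1,28,0, 0,34,-2,34,0, 0,38,-2,38,0, 0,41,-2,41,0, 0,41,-2,41,0]'; python3 - <<'E'
from plant import *
import cv2
cv2.imwrite("pics/top3.png",get_image("top")[:,:,::-1]);cv2.imwrite("pics/w3.png",get_image("wrist")[:,:,::-1])
from m import *
lip("pics/top3.png");mark("pics/top3.png")
t=cv2.resize(cv2.imread("pics/top3.png")[130:240,170:330],None,fx=2.4,fy=2.4);w=cv2.resize(cv2.imread("pics/w3.png"),(384,264))
cv2.imwrite("pics/c3.png",cv2.hconcat([t,w]))
E
```

```text
time: 5.05
tcp_pos: [0.5776, -0.0387, 0.2018]
eef_rot: [-3.141, 0.079, 0.003]
force: [-7.6, 1.1, 6.1]
opening: -0.0002
grip_force: 4.7
pics/top3.png 209 297 22 slope rel mm 116.16063316903464 116.16054216244284 y ends -0.13346653038053874 0.1304854735730593
mark 76 189 199 156 162 [-8.40215802e-17  1.86392120e-01  1.25706671e-01]
```

View pics/c3.png

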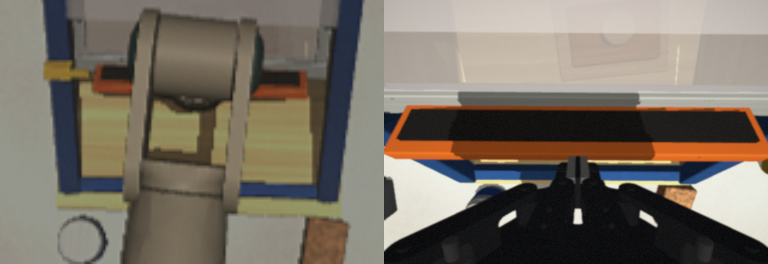

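The lip is almost level with the nib, about 9 mm short along the slope by measurement.

```bash
python3 -m jog '[0,3,0,3,0, 0,6,0,6,0, 0,7,0,7,0, 0,7,0,7,0, 0,7,0,7,0]'; python3 - <<'E'
from plant import *
import cv2
cv2.imwrite("pics/top4.png",get_image("top")[:,:,::-1])
from m import *
lip("pics/top4.png");mark("pics/top4.png")
E
```

```text
time: 5.78
tcp_pos: [0.5842, -0.039, 0.2086]
eef_rot: [3.14, -0.079, -0.004]
force: [-8.2, -0.2, 4.7]
opening: 0.0005
grip_force: 4.6
pics/top4.png 208 297 22 slope rel mm 124.24938907968888 125.11872900832341 y ends -0.13292319656764448 0.13310394349055485
mark 75 189 199 156 162 [2.93562322e-17 1.86614345e-01 1.25595665e-01]
```

```bash
python3 -m jog '[0,-10,0,0,0, 0,-50,0,0,0, 0,-100,0,0,0, 0,-130,0,20,0, 0,-130,0,20,0, 0,-130,0,20,0]'; python3 - <<'E'
from plant import *
import cv2
cv2.imwrite("pics/top5.png",get_image("top")[:,:,::-1]);cv2.imwrite("pics/scene5.png",get_image("scene")[:,:,::-1])
from m import *
lip("pics/top5.png");mark("pics/top5.png")
t=cv2.resize(cv2.imread("pics/top5.png")[130:240,170:330],None,fx=2.4,fy=2.4,interpolation=2);w=cv2.resize(cv2.imread("pics/scene5.png")[110:220,190:350],None,fx=2.4,fy=2.4,interpolation=2)
cv2.imwrite("pics/c5.png",cv2.hconcat([t,w]))
E
```

```text
time: 6.58
tcp_pos: [0.4554, -0.0388, 0.2275]
eef_rot: [3.141, -0.079, 0.001]
force: [0.1, 0.2, 0.0]
opening: -0.0001
grip_force: 0.0
pics/top5.png 208 297 22 slope rel mm 124.24938907968888 125.11872900832341 y ends -0.13292319656764448 0.13310394349055485
mark 76 189 199 156 162 [-8.40215802e-17  1.86392120e-01  1.25706671e-01]
```

View pics/c5.png

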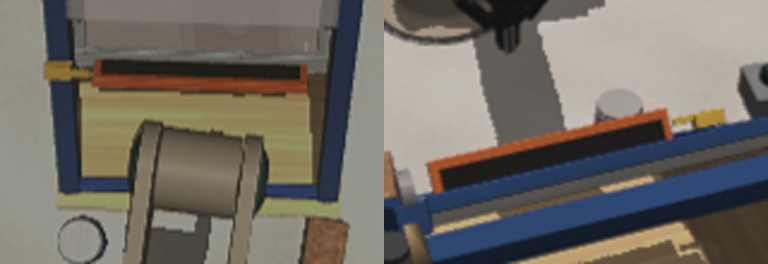

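```bash
python3 - <<'E'
from m import *
o=A@np.array([-25,0,7])/1e3
for n,u,v in (("lip L",667,110),("lip R",430,162)):
    p=onplane("scene",(190+(u-384)/2.4-.3,110+v/2.4-.3),C+o,A[:,0]);print(n,A.T@(p-C-o))
p=onplane("scene",(190+(711-384)/2.4-.3,110+118/2.4-.3),C,A[:,0]);print("mark",A.T@(p-C))
for t,uv in (("bottle cap",(97,160)),):print(onz("top",uv,.2))
E
python3 -m jog '[0,-32,409,0,0, 0,-32,409,0,0, 0,-32,409,0,0, 0,-32,409,0,0, 0,-32,409,0,0, 0,-32,409,0,0, 0,-32,409,0,0, 0,-32,409,0,0]'; python3 -m jog '[0,0,0,0,0,0,0,0,0,0]'
```

```text
lip L [-2.52452849e-16  4.73932843e-01 -8.35477056e-01]
lip R [-6.57097220e-17 -2.03195863e-01  7.24753697e-01]
mark [ 4.62000065e-17  2.79102701e-01 -9.67937713e-02]
[0.62692661 0.45829802 0.2       ]
time: 7.68
tcp_pos: [0.4224, 0.3724, 0.2257]
eef_rot: [3.139, -0.073, -0.004]
force: [1.2, -0.7, -0.1]
opening: -0.0001
grip_force: 0.0
time: 7.92
tcp_pos: [0.4236, 0.3693, 0.2276]
eef_rot: [3.14, -0.081, -0.0]
force: [0.2, 1.0, -0.1]
opening: -0.0001
grip_force: 0.0
```

The scene camera looks nearly along the slope, so it can't check the level. I'll take a close wrist look at the lip end and marker before pressing the button.

```bash
python3 -m jog '[0,40,-240,120,0, 0,40,-240,120,0, 0,40,-240,120,0, 0,40,-240,120,0, 0,40,-240,120,0, 0,40,-240,120,0, 0,40,-240,120,0, 0,40,-240,120,0]'; python3 - <<'E'
from plant import *
import cv2,numpy as np
s=state();im=get_image("wrist");np.save("w6.npy",np.r_[s["tcp_pos"],s["eef_rot"]])
print(s["tcp_pos"],camera_params("wrist"))
cv2.imwrite("pics/w6.png",im[:,:,::-1])
E
```

```text
time: 8.93
tcp_pos: [0.4628, 0.1309, 0.347]
eef_rot: [3.14, -0.077, -0.002]
force: [-0.2, -0.6, -0.1]
opening: 0.0002
grip_force: 0.0
[0.46280146 0.13085791 0.34700959] {'fx': 281.75600010339133, 'fy': 281.75600010339133, 'cx': 258.0511466973483, 'cy': 191.8221848845554, 'tool_from_camera': array([[ 1.46264698e-04,  9.61479915e-01,  2.74875156e-01,
         6.89979558e-02],
       [ 9.99999895e-01, -2.13799859e-05, -4.57328546e-04,
         8.00579133e-04],
       [-4.33835385e-04,  2.74875194e-01, -9.61479817e-01,
        -1.67156402e-01],
       [ 0.00000000e+00,  0.00000000e+00,  0.00000000e+00,
         1.00000000e+00]])}
```

View pics/w6.png

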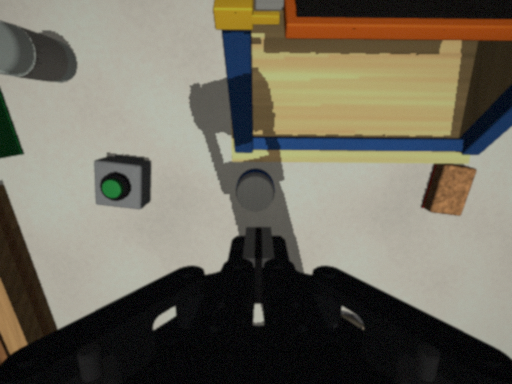

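The wrist view shows the marker block's lower edge at row ~30 (columns 215..252) and its nib at rows 11..24. The lip's left end is at column 287, with its lower edge at row ~39.

```bash
python3 - <<'E'
from m import *
from scipy.spatial.transform import Rotation as Ro
p=camera_params("wrist");w=np.load("w6.npy");R=Ro.from_rotvec(w[3:]).as_matrix();M=p["tool_from_camera"]
im=cv2.imread("pics/w6.png").astype(int)
for c in (225,240,300,330):print(c,[tuple(int(q) for q in im[r,c]) for r in ((14,28,29,30,31,32) if c<260 else (14,16,18,20,22,37,38,39,40,41))])
def rel(u,v,x,z):
    d=np.array([(u-p["cx"])/p["fx"],-(v-p["cy"])/p["fy"],-1]);o=w[:3]+R@M[:3,3];d=R@M[:3,:3]@d
    of=A@np.array([x,0,z])/1e3;P=o+d*((C+of-o)@A[:,0])/(d@A[:,0]);return (A.T@(P-C-of)*1e3).round(1)
print("lip bottom",rel(287,39,-25,-7),rel(330,39,-25,-7),"lip top edge",rel(287,22,-25,7),rel(287,17,-25,7))
print("mark",rel(233,30,-9,-10),"nib",rel(265,17.5,0,0),rel(265,17.5,-9,0))
E
```

```text
225 [(37, 134, 169), (31, 122, 152), (32, 91, 115), (37, 49, 57), (42, 24, 21), (50, 27, 13)]
240 [(34, 134, 165), (33, 124, 154), (27, 91, 113), (33, 50, 61), (49, 33, 27), (69, 39, 22)]
300 [(16, 13, 16), (21, 31, 63), (27, 67, 141), (19, 65, 144), (25, 70, 149), (27, 70, 143), (31, 64, 115), (43, 66, 90), (44, 71, 85), (48, 73, 89)]
330 [(18, 15, 19), (17, 25, 50), (16, 56, 128), (15, 64, 143), (19, 65, 144), (17, 67, 146), (27, 62, 122), (38, 64, 94), (47, 71, 88), (47, 74, 90)]
lip bottom [ -0.  136.3 125.5] [  0.   96.6 125.7] lip top edge [ -0.  137.8 127. ] [  0.  138.2 131.3]
mark [ -0.  187.1 127. ] nib [  0.  156.6 123.8] [  0.  156.8 128.8]
```

The lip (125.5) and marker (127) agree to within about 2 mm, so I go on to the button.

```bash
python3 -m jog '[0,-40,240,-120,0, 0,-40,240,-120,0, 0,-40,240,-120,0, 0,-40,240,-120,0, 0,-40,240,-120,0, 0,-40,240,-120,0, 0,-40,240,-120,0, 0,-40,240,-120,0]'; python3 -m jog '[0,0,1,-60,0, 0,0,1,-110,0, 0,0,1,-140,0, 0,0,1,-140,0, 0,0,1,-140,0, 0,0,1,-140,0]'; python3 - <<'E'
from plant import *
from h import *
from scipy.spatial.transform import Rotation as Ro
s=state();im=get_image("wrist")[:,:,::-1];p=camera_params("wrist");M=p["tool_from_camera"];R=Ro.from_rotvec(s["eef_rot"]).as_matrix()
cv2.imwrite("pics/w7.png",im)
h=cv2.cvtColor(np.ascontiguousarray(im),cv2.COLOR_BGR2HSV);m=cv2.inRange(h,(45,120,50),(80,255,255))
n,_,st,ce=cv2.connectedComponentsWithStats(m)
o=s["tcp_pos"]+R@M[:3,3]
for i in range(1,n):
    if st[i,4]>60:
        x,y,ww,hh,a=st[i];q=[]
        for u,v in ((x,y+hh/2),(x+ww,y+hh/2),(x+ww/2,y),tuple(ce[i])):
            d=R@M[:3,:3]@np.array([(u-p["cx"])/p["fx"],-(v-p["cy"])/p["fy"],-1]);q.append((o+d*(.072-o[2])/d[2])[:2].round(4))
        print(st[i],q)
E
```

```text
time: 9.98
tcp_pos: [0.424, 0.3692, 0.2292]
eef_rot: [-3.139, 0.082, -0.003]
force: [0.6, 0.8, -0.4]
opening: 0.0001
grip_force: 0.0
time: 10.72
tcp_pos: [0.4242, 0.3717, 0.0902]
eef_rot: [-3.138, 0.079, -0.005]
force: [0.3, 0.1, -0.3]
opening: -0.0001
grip_force: 0.0
[  0   4  46 136 448] [array([0.5242, 0.5239]), array([0.5227, 0.4958]), array([0.5594, 0.4998]), array([0.5219, 0.5105])]
[ 235  196   44   36 1158] [array([0.4249, 0.387 ]), array([0.4234, 0.3562]), array([0.4373, 0.3709]), array([0.4248, 0.3721])]
```

View pics/w7.png

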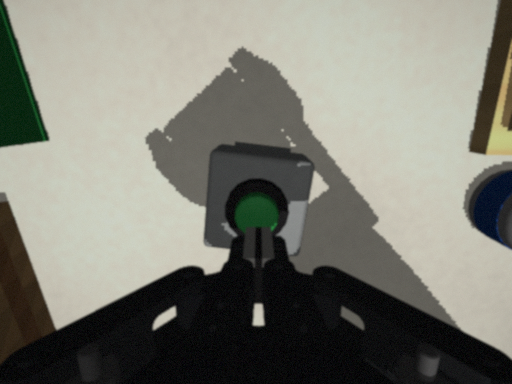

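The shut fingertips (258,235) stand over the green button (257,213), which measures about 2 mm nearer the robot than the TCP. Now I press.

```bash
python3 -m jog '[0,-2,0,-10,0, 0,-2,0,-16,0, 0,-2,0,-20,0, 0,-2,0,-23,0, 0,-2,0,-24,0, 0,-2,0,-24,0]'
```

```text
time: 11.52
tcp_pos: [0.4212, 0.3712, 0.0638]
eef_rot: [3.141, -0.079, 0.0]
force: [-0.9, -0.8, 1.0]
opening: 0.0
grip_force: 0.0
```

```bash
python3 -m jog '[0,0,0,-2,0, 0,0,0,-2,0]';python3 -m jog '[0,0,0,-2,0, 0,0,0,-2,0]'
```

```text
time: 11.78
tcp_pos: [0.4211, 0.3711, 0.0616]
eef_rot: [3.14, -0.079, -0.0]
force: [0.7, -0.2, -0.4]
opening: -0.0001
grip_force: 0.0
time: 12.02
tcp_pos: [0.421, 0.3711, 0.0595]
eef_rot: [3.14, -0.079, -0.001]
force: [-0.3, -0.6, 0.5]
opening: 0.0
grip_force: 0.0
```

```bash
for i in 1 2; do python3 -m jog '[0,0,0,-2,0, 0,0,0,-2,0]' | grep -E "tcp|^force"; done; python3 - <<'E'
from plant import *
from h import *
for n in("scene","top"):
    im=get_image(n)[:,:,::-1];cv2.imwrite(f"pics/{n}8.png",im)
    for f in (n,n+"8"):
        h=cv2.cvtColor(cv2.imread(f"pics/{f}.png"),cv2.COLOR_BGR2HSV);m=cv2.inRange(h,(45,120,50),(80,255,255))
        k,_,st,ce=cv2.connectedComponentsWithStats(m)
        print(f,[(tuple(map(int,st[i])),ce[i].round(1)) for i in range(1,k) if 15<st[i,4]<300])
E
```

```text
tcp_pos: [0.421, 0.371, 0.0575]
force: [0.1, -0.3, -0.2]
tcp_pos: [0.421, 0.3711, 0.0555]
force: [-0.4, 0.3, 0.1]
scene [((304, 43, 29, 8, 72), array([317.9,  46.6])), ((436, 113, 76, 42, 137), array([478.1, 131.6])), ((413, 122, 19, 14, 59), array([419.8, 128.5])), ((349, 136, 10, 6, 46), array([353.5, 138.5]))]
scene8 [((436, 113, 41, 16, 62), array([456.5, 118.6])), ((413, 123, 19, 13, 57), array([419.7, 128.6])), ((478, 129, 34, 26, 72), array([496.2, 142.4])), ((350, 137, 8, 5, 30), array([353.7, 138.8]))]
top [((131, 222, 5, 7, 18), array([132.8, 225.3]))]
top8 [((42, 126, 19, 2, 19), array([ 51. , 126.5]))]
```

No contact yet, though position tracks the command. I'll keep lowering gently and watch the force.

```bash
for i in 1 ; do python3 -m jog '[0,0,0,-2,0, 0,0,0,-2,0]' | grep -E "tcp|^force"; done; python3 - <<'E'
from plant import *
from h import *
s=state();print(s["tcp_pos"],s["force"],s["opening"],s["joint_positions"])
im=get_image("wrist")[:,:,::-1];cv2.imwrite("pics/w9.png",im)
a=cv2.imread("pics/w7.png")
for nm,q in (("w7",a),("w9",im)):
    h=cv2.cvtColor(np.ascontiguousarray(q),cv2.COLOR_BGR2HSV);m=cv2.inRange(h,(45,120,30),(80,255,255))
    k,_,st,ce=cv2.connectedComponentsWithStats(m);print(nm,[tuple(map(int,st[i])) for i in range(1,k) if st[i,4]>60])
    print([int(x) for x in q[200:262:2,250].sum(1)]); print([int(x) for x in q[200:262:2,266].sum(1)])
E
```

```text
tcp_pos: [0.421, 0.3711, 0.0535]
force: [0.1, 0.4, 0.4]
[0.42103099 0.37107195 0.05351665] [0.08068483 0.41017506 0.36764351] 9.048414699543185e-05 [ 6.56629348e-01  2.56028751e-01  1.48618390e+00 -3.15021832e-05
  1.39980427e+00  2.27764797e+00]
w7 [(0, 0, 47, 146, 3570), (234, 192, 45, 40, 1343)]
[142, 139, 141, 131, 136, 131, 128, 122, 131, 115, 122, 116, 122, 124, 141, 138, 137, 149, 129, 134, 132, 134, 129, 133, 140, 128, 134, 139, 141, 192, 193]
[128, 132, 133, 133, 134, 130, 127, 132, 124, 121, 119, 121, 117, 135, 143, 133, 130, 134, 141, 136, 135, 131, 130, 135, 142, 135, 142, 135, 143, 184, 203]
w9 [(0, 111, 11, 30, 169), (227, 204, 55, 39, 1226)]
[51, 52, 60, 73, 77, 115, 138, 150, 137, 142, 143, 142, 138, 147, 154, 147, 157, 150, 140, 154, 147, 148, 144, 150, 144, 149, 143, 137, 151, 208, 200]
[41, 40, 40, 51, 90, 79, 102, 146, 140, 144, 150, 138, 130, 141, 148, 142, 144, 145, 143, 154, 151, 158, 153, 144, 139, 150, 138, 148, 146, 202, 216]
```

The button's apparent size puts its top about 16 mm above the nominal TCP and centred under the fingers. So the real tips end farther back than the TCP, and I continue down carefully.

```bash
for i in 1 ; do python3 -m jog '[0,-0.5,0,-2,0, 0,-0.5,0,-2,0]' | grep -E "tcp|^force"; done;  python3 -m jog '[0,0,0,-2,0, 0,0,0,-2,0]' | grep -E "tcp|^force"; python3 -m jog '[0,0,0,-2,0, 0,0,0,-2,0]' | grep -E "tcp|^force"
```

```text
tcp_pos: [0.4205, 0.3711, 0.0515]
force: [0.7, 0.4, 0.6]
tcp_pos: [0.4205, 0.3711, 0.0495]
force: [-0.1, 0.2, 0.2]
tcp_pos: [0.4206, 0.3711, 0.0476]
force: [0.4, -0.4, 0.6]
```

```bash
python3 -m jog '[0,0,0,-2,0, 0,0,0,-2,0]' | grep -E "tcp|^force";  python3 -m jog '[0,0,0,-2,0, 0,0,0,-2,0]' | grep -E "tcp|^force"; python3 - <<'E'
from plant import *
from h import *
im=get_image("wrist")[:,:,::-1];cv2.imwrite("pics/w10.png",im)
for f in ("w9","w10"):
    q=cv2.imread(f"pics/{f}.png");h=cv2.cvtColor(q,cv2.COLOR_BGR2HSV);m=cv2.inRange(h,(45,120,30),(80,255,255))
    k,_,st,ce=cv2.connectedComponentsWithStats(m);i=1+st[1:,4].argmax();x,y,w,hh,a=st[i];print(f,st[i])
    for r in range(y-2,y+hh+4,3):print(r,''.join('#' if t else '.' for t in m[r,x-3:x+w+3]))
E
```

```text
tcp_pos: [0.4207, 0.3712, 0.0459]
force: [0.1, -0.9, 2.6]
tcp_pos: [0.4208, 0.3712, 0.0439]
force: [-0.4, -0.6, 2.8]
w9 [ 227  204   55   39 1226]
202 .............................................................
205 ......................#################......................
208 .................#############################...............
211 ...........######################################............
214 ..........###########################################........
217 ........###############################################......
220 ......#################################################......
223 .....####################################################....
226 ....#####################################################....
229 ....##################.........................###########...
232 ....#################...........................##########...
235 ...##################............................#########...
238 ....######...................................................
241 .....###.....................................................
244 .........................
[... 402 characters left out ...]
..........
221 .........###############################################........
224 .......##################################################.......
227 .....##################..........#####..........##########......
230 ....##################...........................##########.....
233 ....##################...........................###########....
236 ....###############.#.............................#.#.######....
239 ....######......................................................
242 ....#####.......................................................
245 .....###........................................................
248 ................................................................
```

Contact is confirmed at 2.8 N, so I press the rest of the way.

```bash
python3 -m jog '[0,0,0,-1.5,0, 0,0,0,-3,0, 0,0,0,-3,0]' | grep -E "tcp|^force";  python3 -m jog '[0,0,0,-1.5,0, 0,0,0,-1.5,0]' | grep -E "tcp|^force"
```

```text
tcp_pos: [0.4208, 0.3713, 0.0414]
force: [-2.3, -2.7, 7.9]
tcp_pos: [0.4209, 0.3714, 0.0413]
force: [-5.6, -4.8, 16.0]
```

```bash
python3 -m jog '[0,0,0,-1.5,0, 0,0,0,-1.5,0]' | grep -E "tcp|^force"
```

```text
tcp_pos: [0.4209, 0.3714, 0.0411]
force: [-9.4, -8.8, 24.6]
```

It hits a hard stop at 0.0413 after 6 mm of travel from first touch, so the button is fully down. Now I release and retreat.

```bash
python3 -m jog '[0,0,0,5,0, 0,0,0,30,0, 0,0,0,80,0, 0,0,0,140,0, 0,-40,0,190,0, 0,-40,0,190,0, 0,-40,0,190,0, 0,-40,0,190,0]'; python3 - <<'E'
from plant import *
from h import *
from m import *
for n in("scene","top"):cv2.imwrite(f"pics/{n}11.png",get_image(n)[:,:,::-1])
lip("pics/top11.png");mark("pics/top11.png")
for f in ("scene","scene11"):
    h=cv2.cvtColor(cv2.imread(f"pics/{f}.png"),cv2.COLOR_BGR2HSV);m=cv2.inRange(h,(45,120,50),(80,255,255))[125:150,340:370]
    v,u=np.where(m);print(f,len(u),u.mean()+340,v.mean()+125)
print(state()["force"])
E
```

```text
time: 16.1
tcp_pos: [0.3805, 0.3706, 0.2255]
eef_rot: [3.138, -0.079, -0.004]
force: [-0.7, 0.7, 0.3]
opening: -0.0001
grip_force: 0.0
pics/top11.png 208 297 22 slope rel mm 124.24938907968888 125.11872900832341 y ends -0.13292319656764448 0.13310394349055485
mark 75 189 199 156 162 [2.93562322e-17 1.86614345e-01 1.25595665e-01]
scene 46 353.45652173913044 138.45652173913044
scene11 36 353.6666666666667 138.11111111111111
[-0.36688006 -0.09319191  0.25457347]
```

The lip is still level with the marker, the button is back out and the arm is clear.

```bash
python3 -m jog '[0,0,0,0,0,0,0,0,0,0]' | head -2; python3 -c "
from plant import *
print(job_done())"
```

```text
time: 16.45
tcp_pos: [0.3807, 0.3711, 0.2274]
the job is handed in; nothing more can be done
None
```

I handed the job in at 16.5 s: by camera the lip stands within about 2 mm of the marker; I pressed the button to its hard stop (judged by force and travel) and it came back out, and the arm is clear; no verdict was returned and the loose things were not re-measured.

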